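# Flip the sprung slab rest over centre

### The arm

A 6-joint arm with a two-finger parallel gripper is mounted at the origin on a cart in front of the work surface, level with it; the furniture and walls round the work are solid. World frame = base frame: x ahead of the robot, y to its left, z up, the work surface at z = 0. Lengths are in m, angles in rad, forces in N, time in s.
With the tool pointing down it reaches from about 0.375 to 0.9 m from the base axis. Payload 3.1 kg.
Tool frame: the origin (TCP) lies at the very end of the fingers, on their centre line; the grasp point (between the pads) lies 19 mm behind it; z points along the fingers, y is the direction in which the jaws open and shut (so a half turn about z gives the same grasp; the last joint's range is limited). The gripper opens to 85 mm and grips with 20 to 120 N. Pads are 22 mm wide; open, the fingers measure 114 mm over their backs; the gripper's body (76 mm by 85 mm) begins 54 mm behind the grasp point. The pads swing forward as they close: fully open they stand 13 mm farther back than shut.
Start: joints at [-1.444, 0.527, 1.433, -0, 1.181, -0.178], TCP at [0.188, -0.596, 0.231] pointing down, gripper open.
Joint ranges: [-3.08, 3.08], [-0.75, 2.2], [0.22, 2.44], [-1.43, 4.57], [0, 2.65], [-2.85, 2.85]. Speed limits (rad/s): [2.79, 2.79, 3.14, 3.14, 3.14, 3.14].

### API

Orientations are given as a unit quaternion [x, y, z, w].
In Python, from station import manip gives the robot as it stands. The module is installed in compiled form; this text tells all that it offers.
- The arm moves only by the tool send_rows, never from a script. Its argument "commands" is a list of rows, each an object with "delta_pos": the shift along the world's x, y, z in cm, a list of three; "yaw": the turn about the world's z in rad. A call has 1 to 10 rows; each row shifts and turns the pose as measured when the row begins; what a row does not reach is not made up. A row lasts 1/8 s, in which the tool goes at most 62.5 mm and 10.7 degrees, less where a joint would pass 70% of its speed; a pose out of reach is approached as far as the arm can. A call is refused whole if a number of a shift passes 6.25 or a number of a turn 0.188, either way. A call with a gripper value outside its range is refused whole. "grip" is the closure, from -1 (fully open) to 1 (shut), set as the call begins (left out, the last holds). The fingers move at their own pace and stop on an object; "force" is the grip in N (left out, the last holds). Time passes only in rows, so rows that do not move let the fingers close. It gives the time, the measured TCP pose, the force and the opening at its end, in the units of the state.
- manip.sense(): the state, without advancing time (a new reading comes with each control period).
- manip.snapshot(name): name is "scene" or "top" or "wrist"; returns the picture (480x640x3 uint8, blue, green, red); there is no depth.
- manip.get_calibration(name): a dict with "fx", "fy", "cx", "cy" (pixels), "world_to_cam" (4x4, takes a point from world to camera coordinates); the wrist camera has in their place "mount" (4x4, takes a point from camera to tool coordinates, whose origin is the TCP and whose axes are the flange's). Camera axes: x right, y down, z forward; pixel columns grow to the right and rows downward; lengths in m; the calibration is good to about 2 mm. The wrist camera is an equidistant fisheye: a pixel r from the principal point sees the ray r / f radians off the axis. A picture is of the moment at which its call begins: read the wrist's pose just before it. get_calibration takes no time and is no camera call.
- manip.sign_off(): hands the job in, once; it reports no verdict.
The state is a dict: "t": time; "q": joint angles; "qd": joint speeds; "tau": joint torques, N m; "tcp_pos": TCP position; "tool_rot": TCP orientation; "force": force on the tool from outside, world axes, zero at the start; "ft_torque": the same for the moment, N m; "finger_gap": opening from 0.0 (shut) to 1.0 (fully open).
Only numpy, scipy, OpenCV 4.12 (cv2) and the standard library are available. Lean on these libraries where they do the work, as an engineer would, in place of code of your own. Each camera call takes 0.05 s, during which the arm holds its last target. There are 200 camera calls.

### The job

Two sprung fold-over rests for propping up slab glass stand on the worktable, both leaning the same way on their bases. Push the rest that is an open loop of bent round bar up and over its centre so that it snaps fully home against its other stop, and leave it there. Leave the rest with the solid plate leaning as it is.

Things in the scene. Friction and masses are not known exactly. Their poses are not given: they have to be found in the camera images.
- loop_stand: Fixed plywood base, 150 x 140 x 12 mm, of the open-loop rest. Origin: centre of its underside, on the table. x points across the hinge to the side the rest must go to, y along the hinge pin (30 mm above the origin), z up. The rest, an inverted U of 10 mm round steel bar 86 mm wide, leans 40 degrees to -x at the start; posts and cheeks at the hinge are up to 51 mm high, toe lips 16 mm.
- loop_bar (a point): Middle of the loop's top crossbar (10 mm round bar along the base's y), 100 mm from the hinge pin. Start: 64 mm to -x of the pin and 106 mm above the table; upright: 130 mm up; flipped: 64 mm to +x, 106 mm up. A level push of up to 10 N on the bar from the -x side towards +x, ending just past the pin, swings the rest over.
- loop_rest (a joint): Hinge angle of the loop rest: 0 at its start stop (leaning to the base's -x), 0.7 rad upright, 1.4 at the other stop (leaning to +x). A spring drives it from upright to whichever stop is nearer: let go before upright it falls back; pushed 0.1 rad past upright it snaps to the far stop by itself and stays.
- plate_rest (a joint): Hinge angle of the other rest, to be left alone: same base, but a solid steel plate, 84 mm wide, 7 mm thick, reaching 104 mm from its pin. It stands 0.2 to 0.45 m to the left or right of the loop rest. 0 at its start stop (leaning 40 degrees, roughly towards the robot), 0.7 upright, 1.4 at the other stop; sprung the same way.
Mind the look-alikes: they are no part of the job. Leave any purple look-alike of the part that bears plate_rest alone.

How it is judged:
At the end, for the whole second after the job is handed in: the loop rest is within about 0.15 rad (9 degrees) of its far stop and at rest, and the plate rest is within 0.15 rad of its start stop (value of joint loop_rest above 1.25 rad and velocity of joint loop_rest between -0.1 and 0.1 rad/s and value of joint plate_rest below 0.15 rad); the robot touches nothing.
It fails at once if the plate rest is pushed more than 0.35 rad (20 degrees) off its start stop (value of joint plate_rest above 0.35 rad).
It also fails if it takes over 29 s, if anything falls off the work surface, if the arm or the gripper's body presses on something with over 40 N, if the wrist force passes 120 N, or if a joint passes its speed limit or range.

## Working session

There is one attempt and no reset: what is moved stays moved. The work goes in short steps, Python scripts to look and compute and a tool call to move; the robot and the scene stay as the last step left them, time stands still between calls to the robot, and variables do not carry over. Pictures are saved under pics/ and viewed, about 8 in all and at most 12, crops included, and the job is handed in when it is done.

Besides the shell and the picture viewer there is one more tool, called after ">>>" by a JSON object that holds its "fn" and its "kwargs". send_rows: Moves the arm, as the interface text tells. Its arguments: {"type":"object","properties":{"commands":{"type":"array","items":{"type":"object","properties":{"delta_pos":{"type":"array","items":{"type":"number"}},"yaw":{"type":"number"}}}},"grip":{"type":"number"},"force":{"type":"number"}},"required":["commands"]}

```bash
mkdir -p pics
python3 - <<'E'
from station import manip
import cv2
for n in("scene","top"):
    cv2.imwrite(f"pics/{n}0.png",manip.snapshot(n)); c=manip.get_calibration(n); print(n,c)
s=manip.sense();print(s["t"],s["tcp_pos"],s["tool_rot"],s["finger_gap"],s["force"])
E
```

```text
scene {'fx': 493.8539283648024, 'fy': 493.8539283648024, 'cx': 328.82688509402703, 'cy': 236.7178918494048, 'world_to_cam': array([[-0.8041447 , -0.59407229,  0.02072225,  0.49214522],
       [-0.42422462,  0.5491192 , -0.72007054,  0.36409644],
       [ 0.41639497, -0.58783179, -0.69359139,  0.80140933],
       [ 0.        ,  0.        ,  0.        ,  1.        ]])}
top {'fx': 459.6330633950067, 'fy': 459.6330633950067, 'cx': 317.69202618364756, 'cy': 234.22376127342432, 'world_to_cam': array([[ 0.02079728, -0.99954584, -0.02180795, -0.02231012],
       [-0.9949466 , -0.01854866, -0.09867727,  0.65709459],
       [ 0.09822795,  0.02374997, -0.9948805 ,  0.95898828],
       [ 0.        ,  0.        ,  0.        ,  1.        ]])}
0.1 [ 0.18751638 -0.59549572  0.23040939] [ 9.88409638e-01  1.51806912e-01  3.19403109e-05 -1.02352156e-03] 1.0020487641656854 [ 0.41155951 -0.18056856  0.15970519]
```

View pics/scene0.png

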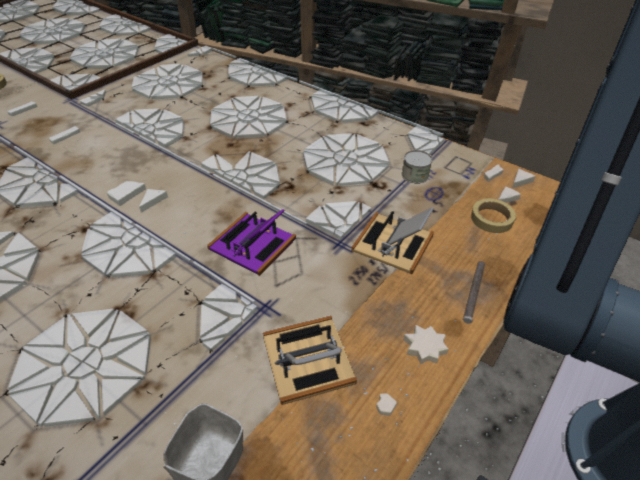

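View pics/top0.png

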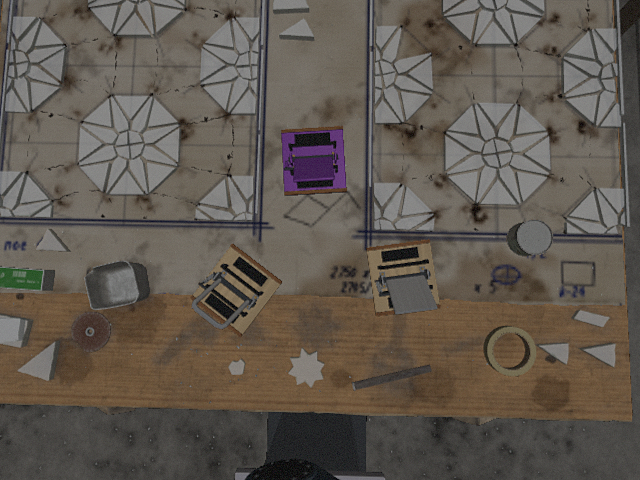

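The top view shows three candidates:
- The open-loop rest is at about (235,290), or (309,357) in the scene view. It leans to the lower left, and bare base shows through the loop.
- The solid-plate rest is at about (405,280), or scene (405,235).
- The purple look-alike is at about (313,160), or scene (252,240).

I choose the one at (235,290) and will check it in one close crop.

Run:
```python
import cv2,numpy as np
t=cv2.imread("pics/top0.png")[235:345,180:290];s=cv2.imread("pics/scene0.png")[305:415,255:365]
o=np.hstack([cv2.resize(i,(400,400),interpolation=cv2.INTER_CUBIC) for i in(t,s)])
cv2.imwrite("pics/crop.png",o)
```

```text
(no output)
```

View pics/crop.png

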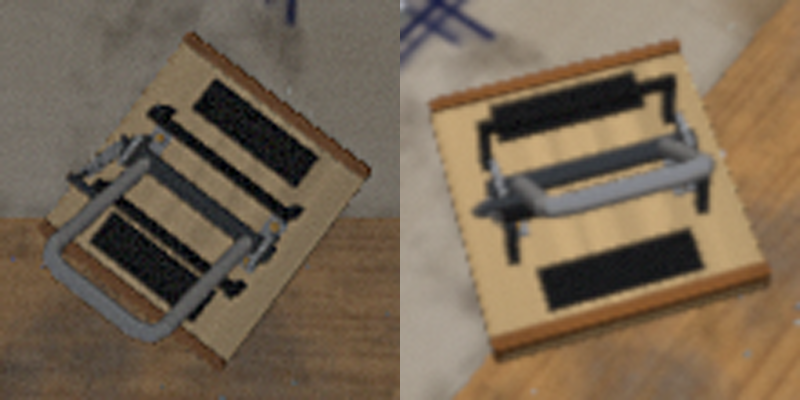

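The crop confirms it: an inverted U of round bar with bare base visible through it. The crossbar's middle is at about (207,316) in top and (318,357) in scene. Next I triangulate the bar and the base corners.

```bash
cat > h.py <<'E'
from station import manip
import cv2,numpy as np
def P(n):
    c=manip.get_calibration(n);K=np.array([[c["fx"],0,c["cx"]],[0,c["fy"],c["cy"]],[0,0,1]]);return K@c["world_to_cam"][:3]
def tri(a,b):
    X=cv2.triangulatePoints(P("top"),P("scene"),np.array(a,float).T,np.array(b,float).T);return (X[:3]/X[3]).T
def proj(n,X):
    u=P(n)@np.r_[X,1];return u[:2]/u[2]
E
python3 - <<'E'
from h import *
k=110/400
T=np.array([(98,293),(190,35),(370,170),(225,365),(42,225)])*k+[180,235]
S=(np.array([(630,190),(430,103),(678,42),(770,270),(495,360)])-[400,0])*k+[255,305]
X=tri(T,S);print(X.round(4))
c=X[1:].mean(0);d=(X[1]+X[2]-X[3]-X[4])[:2];d/=np.linalg.norm(d);e=np.array([-d[1],d[0]]);e2=(X[1]-X[2]+X[4]-X[3])[:2];print("centre",c,"xdir",d,np.degrees(np.arctan2(d[1],d[0])),"via y",np.degrees(np.arctan2(-e2[0],e2[1])))
print("sizes",[np.linalg.norm(X[i]-X[j]) for i,j in((1,2),(2,3),(3,4),(4,1))])
c[2]=0
b=np.r_[c[:2]-.064*d,.106]
for h in(-.043,.043):
  q=b+np.r_[h*e,0];print(q,(proj("top",q)-[180,235])/k,(proj("scene",q)-[255,305])/k+[400,0])
print("bar pred",b,"rel along d:", (X[0][:2]-c[:2])@d,(X[0][:2]-c[:2])@e)
E
```

```text
[[0.4846 0.2051 0.1012]
 [0.6344 0.1804 0.0103]
 [0.5545 0.0681 0.0095]
 [0.4368 0.1517 0.0076]
 [0.5169 0.2675 0.001 ]]
centre [0.53564807 0.16691096 0.00712744] xdir [ 0.80949079 -0.58713257] -35.953789715502886 via y -35.05083446176057
sizes [np.float64(0.13783986221746838), np.float64(0.14432342922430935), np.float64(0.14092595305134586), np.float64(0.14659456910232174)]
[0.45859396 0.16967934 0.106     ] [158.70715254 343.84302898] [722.75517403 160.36425778]
[0.50908736 0.23929555 0.106     ] [ 35.20981231 246.59638663] [539.93835591 208.30441078]
bar pred [0.48384066 0.20448744 0.106     ] rel along d: -0.06375160077830756 0.000985451905987499
```

The fit agrees with the text's heights: bar at (0.484, 0.205, 0.10), pin at (0.536, 0.167), push direction about (0.812, -0.583). I'll shut the fingers and travel high, keeping clear of the inner reach limit, to a spot behind the bar at about (0.450, 0.228).

>>> {"fn": "send_rows", "kwargs": {"commands": [{"delta_pos": [3.3, 5, 0], "yaw": 0.08}, {"delta_pos": [3.3, 5, 0], "yaw": 0.08}, {"delta_pos": [3.3, 5, 0], "yaw": 0.08}, {"delta_pos": [3.3, 5, 0], "yaw": 0.08}, {"delta_pos": [3.3, 5, 0], "yaw": 0.08}, {"delta_pos": [3.3, 5, 0], "yaw": 0.08}, {"delta_pos": [3.3, 5, 0], "yaw": 0.08}, {"delta_pos": [3.1, 4.6, 0], "yaw": 0.08}], "grip": 1}}

```text
t: 1.1
tcp_pos: [0.4524, -0.1905, 0.2277]
tool_rot: [0.888, 0.46, 0.0, -0.001]
force: [1.1, -0.4, 0.8]
finger_gap: -0.005
```

>>> {"fn": "send_rows", "kwargs": {"commands": [{"delta_pos": [0, 5, 0]}, {"delta_pos": [0, 5, 0]}, {"delta_pos": [0, 5, 0]}, {"delta_pos": [0, 5, 0]}, {"delta_pos": [0, 5, 0]}, {"delta_pos": [0, 5, 0]}, {"delta_pos": [0, 5, 0]}, {"delta_pos": [0, 5, 0]}, {"delta_pos": [0, 1.8, 0]}]}}

```text
validation failed for argument at $.co...
```

>>> {"fn": "send_rows", "kwargs": {"commands": [{"delta_pos": [0, 5, 0], "yaw": 0}, {"delta_pos": [0, 5, 0], "yaw": 0}, {"delta_pos": [0, 5, 0], "yaw": 0}, {"delta_pos": [0, 5, 0], "yaw": 0}, {"delta_pos": [0, 5, 0], "yaw": 0}, {"delta_pos": [0, 5, 0], "yaw": 0}, {"delta_pos": [0, 5, 0], "yaw": 0}, {"delta_pos": [0, 5, 0], "yaw": 0}, {"delta_pos": [0, 1.8, 0], "yaw": 0}]}}

```text
t: 2.22
tcp_pos: [0.452, 0.2432, 0.2259]
tool_rot: [0.887, 0.462, 0.0, -0.001]
force: [0.6, -0.3, -0.2]
finger_gap: -0.001
```

>>> {"fn": "send_rows", "kwargs": {"commands": [{"delta_pos": [-0.5, -1.2, -3], "yaw": 0}, {"delta_pos": [0, 0, -3], "yaw": 0}, {"delta_pos": [0, 0, -3], "yaw": 0}, {"delta_pos": [0, 0, -3], "yaw": 0}, {"delta_pos": [0, 0, -2], "yaw": 0}, {"delta_pos": [0, 0, 0], "yaw": 0}]}}

```text
t: 2.98
tcp_pos: [0.446, 0.2336, 0.0814]
tool_rot: [0.886, 0.464, 0.0, -0.001]
force: [0.3, 0.8, -0.4]
finger_gap: -0.002
```

Run:
```python
from h import *
s=manip.sense();print(s["tcp_pos"],s["force"])
o=np.hstack([cv2.resize(manip.snapshot(n)[y:y+140,x:x+140],(400,400),interpolation=cv2.INTER_CUBIC) for n,x,y in(("top",165,225),("scene",245,290))])
cv2.imwrite("pics/pre.png",o)
```

```text
[0.44600058 0.23363963 0.08139604] [ 0.28603804  0.76745032 -0.44134203]
```

View pics/pre.png

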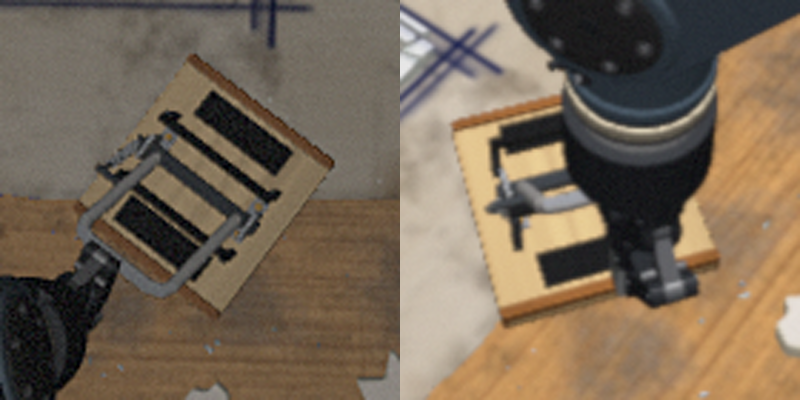

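The fingertip stands behind the middle of the crossbar, at top crop (100,260) and scene crop (655,290). It is 2 mm off centre along the bar and touches nothing. Now the level push.

>>> {"fn": "send_rows", "kwargs": {"commands": [{"delta_pos": [1.2, -0.86, 0], "yaw": 0}, {"delta_pos": [1.2, -0.86, 0], "yaw": 0}, {"delta_pos": [1.2, -0.86, 0], "yaw": 0}, {"delta_pos": [1.2, -0.86, 0], "yaw": 0}, {"delta_pos": [1.2, -0.86, 0], "yaw": 0}, {"delta_pos": [1.2, -0.86, 0], "yaw": 0}, {"delta_pos": [1.2, -0.86, 0], "yaw": 0}]}}

```text
t: 3.95
tcp_pos: [0.5296, 0.1755, 0.0969]
tool_rot: [0.887, 0.462, 0.002, -0.007]
force: [0.2, 0.1, -0.0]
finger_gap: 0.001
```

>>> {"fn": "send_rows", "kwargs": {"commands": [{"delta_pos": [0.8, -0.58, 0], "yaw": 0}, {"delta_pos": [0.8, -0.58, 0], "yaw": 0}, {"delta_pos": [0, 0, 0], "yaw": 0}]}}

```text
t: 4.32
tcp_pos: [0.5493, 0.1613, 0.0965]
tool_rot: [0.887, 0.461, 0.003, -0.006]
force: [-0.5, 0.6, -0.8]
finger_gap: -0.001
```

Run:
```python
from h import *
s=manip.sense();print(s["tcp_pos"],s["force"])
o=np.hstack([cv2.resize(manip.snapshot(n)[y:y+140,x:x+140],(400,400),interpolation=cv2.INTER_CUBIC) for n,x,y in(("top",165,225),("scene",245,290))])
cv2.imwrite("pics/post.png",o)
```

```text
[0.5492624  0.16128496 0.09651231] [-0.47067003  0.60966725 -0.76557433]
```

View pics/post.png

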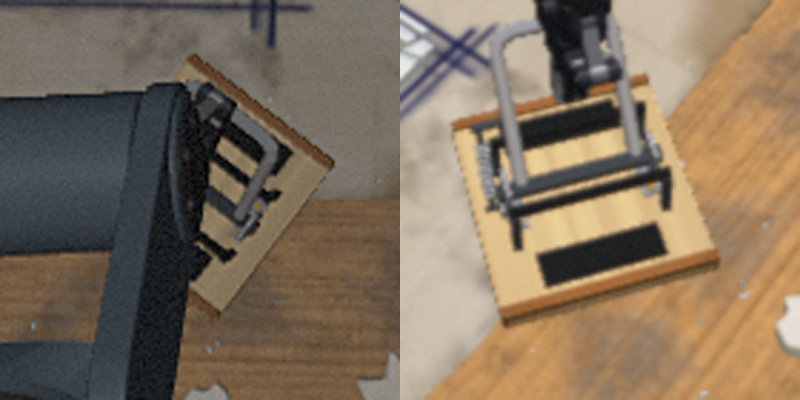

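The loop now leans to the far side: its crossbar is at scene crop (570,35), past the fingers, and the force is near zero. I'll back off, then rise and move clear towards the robot for a final look.

>>> {"fn": "send_rows", "kwargs": {"commands": [{"delta_pos": [-1.6, 1.2, 0], "yaw": 0}, {"delta_pos": [-1.6, 1.2, 1], "yaw": 0}, {"delta_pos": [-1.6, 1.2, 3], "yaw": 0}, {"delta_pos": [0, 2, 4], "yaw": 0}, {"delta_pos": [0, 4, 4], "yaw": 0}, {"delta_pos": [0, 5, 3], "yaw": 0}, {"delta_pos": [0, 5, 0], "yaw": 0}, {"delta_pos": [0, 5, 0], "yaw": 0}, {"delta_pos": [0, 0, 0], "yaw": 0}, {"delta_pos": [0, 0, 0], "yaw": 0}]}}

```text
t: 5.68
tcp_pos: [0.4768, 0.4224, 0.2554]
tool_rot: [0.885, 0.466, -0.002, -0.009]
force: [-0.2, -0.4, -0.4]
finger_gap: 0.0
```

Run:
```python
from h import *
s=manip.sense();print(s["t"],s["tcp_pos"],s["force"],abs(s["qd"]).max())
c=np.array([.5356,.1669]);d=np.array([.812,-.583]);e=np.array([.583,.812])
im={n:manip.snapshot(n) for n in("top","scene")}
for a in(1.4,1.25):
  for n in im:
    print(a,n,[proj(n,np.r_[c+.1*np.sin(a-.7)*d+h*e,.03+.1*np.cos(a-.7)]).round(1).tolist() for h in(-.038,.038)])
for n,col in(("top",0),("scene",0)):
  for h in(-.038,.038):
    p=proj(n,np.r_[c+.1*np.sin(.7)*d+h*e,.03+.1*np.cos(.7)])
    cv2.circle(im[n],tuple(int(round(v)) for v in p),1,(0,0,255),-1)
o=np.hstack([cv2.resize(im[n][y:y+h,x:x+w],(400,400),interpolation=cv2.INTER_CUBIC) for n,x,y,w,h in(("top",185,170,270,270),("scene",245,190,210,210))])
cv2.imwrite("pics/end.png",o)
```

```text
5.675 [0.47675987 0.42238095 0.25538893] [-0.19701998 -0.37509343 -0.41964695] 0.02933760354364561
1.4 top [[261.5, 275.5], [231.4, 252.6]]
1.4 scene [[318.4, 292.1], [278.0, 301.6]]
1.25 top [[257.1, 280.5], [226.7, 257.3]]
1.25 scene [[320.4, 294.0], [279.3, 303.7]]
```

View pics/end.png

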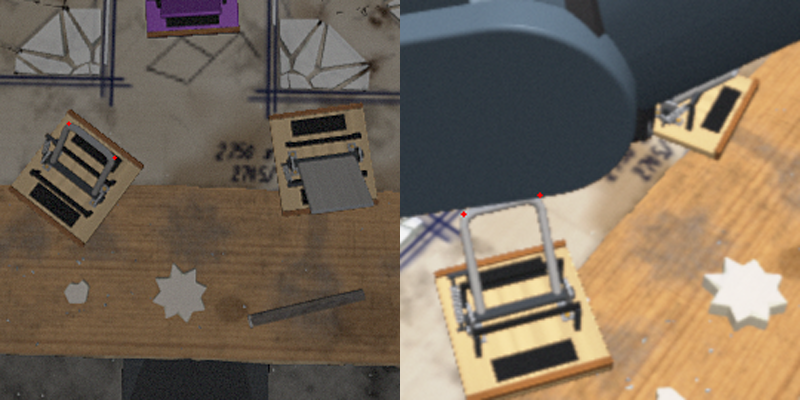

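The predicted crossbar ends for 1.4 rad (red dots, top crop (68,124) and (115,158)) fall on the bar. The plate at (335,182) leans as before, and the arm is clear.

```bash
python3 -c "
from station import manip
print(manip.sign_off())"
```

```text
the job is handed in; nothing more can be done
None
```

I pushed the open-loop rest over its centre with the shut fingers and it snapped to its far stop. Then I backed the arm away and handed the job in; the last reading before that was 5.7 s.

- **Loop rest:** In the last pictures the bar ends sit where I predicted for 1.4 rad, in both the top and scene views. I judged this by eye from the pictures; I have no direct joint reading.
- **Plate rest and purple look-alike:** Neither was touched. The plate rest looks the same as at the start.
- **Arm:** It was clear of everything at the end, with the wrist force under 1 N.
- **Off plan:** One move call was refused because I left out the yaw values, and nothing moved. During the push the tool rose about 15 mm above the level I planned, with no visible effect.

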